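Slide the ointment slab to overhang and lay it on the balance

ROBOT

A 6-joint arm with a two-finger parallel gripper is mounted at the origin on the work surface. World frame = base frame: x ahead of the robot, y to its left, z up, the work surface at z = 0. Lengths are in m, angles in rad, forces in N, time in s.
With the tool pointing down it reaches from about 0.25 to 0.8 m from the base axis. Payload 3.9 kg.
Tool frame: the origin (TCP) lies between the finger pads; the fingertips stand 8 mm ahead of it and the grasp point (between the pads) lies 11 mm behind it; z points along the fingers, x is the direction in which the jaws open and shut, and the axes are right-handed (so a half turn about z gives the same grasp; the last joint's range is limited). The gripper opens to 85 mm and grips with 20 to 120 N. Pads are 22 mm wide; open, the fingers measure 114 mm over their backs; the gripper's body (76 mm by 85 mm) begins 54 mm behind the grasp point. The pads swing forward as they close: fully open they stand 13 mm farther back than shut.
Start: joints at [0, 0.26, -0.138, 1.173, 0, 1.571], TCP at [0.525, -0, 0.239] pointing down, gripper open.
Joint ranges: [-2.78, 2.78], [-0.83, 1.72], [-1.28, 1.37], [-1.9, 2.12], [-1.57, 1.48], [-3.14, 3.14]. Speed limits (rad/s): [2.57, 2.57, 3.14, 3.14, 3.14, 3.14].

INTERFACE

Orientations are given as a unit quaternion [w, x, y, z].
In Python, from bench import arm gives the robot as it stands.
- The arm moves only by the tool servo_tool, never from a script. Its argument "steps" is a list that holds one entry, the list of rows, each a list of 7 numbers: the shift along the tool's x, y, z in cm, then the turn, a rotation vector about the tool's x, y, z in degrees, then the opening, from 0 (shut) to 1 (fully open). In form: [[[dx, dy, dz, rx, ry, rz, hand], ...]]. A call has 1 to 20 rows; each row is the pose to reach, as a shift and turn from the pose measured when the call began, along the tool's axes at that moment; what a row does not reach only later rows make up. A row lasts 1/10 s, in which the tool goes at most 50 mm and 8.59 degrees, less where a joint would pass 70% of its speed; a pose out of reach is approached as far as the arm can. A call with a gripper value outside its range is refused whole. The fingers move at their own pace and stop on an object; "squeeze" is the grip in N (left out, the last holds). Time passes only in rows, so rows that repeat a pose let the fingers close. It gives the time, the measured TCP pose, the force and the opening at its end, in the units of the state.
- arm.state(): the state, without advancing time (a new reading comes with each control period).
- arm.camera(name): name is "scene" or "side" or "wrist"; returns the picture (400x640x3 uint8, blue, green, red); there is no depth.
- arm.calibration(name): a dict with "fovy" (degrees; the focal length in pixels is half the picture's height over the tangent of half this angle, whatever the lens; pixels are square), "cx", "cy" (the principal point, pixels), "k1" (the pictures are not rectified: a ray, as slopes to the right and down, at radius r is drawn at 1 + k1 r^2 times it, then the intrinsics apply), "position" and "rotation" of the camera in the world. Camera axes: x right, y up, looking along -z (the intrinsics and any distortion apply to the point x, -y, -z); pixel columns grow to the right and rows downward; lengths in m; the calibration is good to about 2 mm. A picture is of the moment at which its call begins: read the wrist's pose just before it. calibration takes no time and is no camera call; for the wrist camera it gives the pose at the moment of the call.
- arm.sign_off(): hands the job in, once; it reports no verdict.
The state is a dict: "clock": time; "qpos": joint angles; "qvel": joint speeds; "joint_torque": joint torques, N m; "position": TCP position; "tool_rot": TCP orientation; "force": force on the tool from outside, world axes, zero at the start; "wrist_torque": the same for the moment, N m; "gripper_width": opening from 0.0 (shut) to 1.0 (fully open).
Only numpy, scipy, OpenCV 4.12 (cv2) and the standard library are available. Lean on these libraries where they do the work, as an engineer would, in place of code of your own. Each camera call takes 0.05 s, during which the arm holds its last target.

TASK

Press a fingertip on the white glass ointment slab, firmly enough to carry it along (some 10 N) but never with more than about 15 N, and slide it out of its sprung keeper towards the holder's open front until about a third of it, some 35 mm, overhangs the edge, and leave it lying there steady for a moment. Then pinch the overhanging part by its two long sides, lift it clear and lay it gently and flat on the balance's round pan, its middle over the middle of the pan, without pushing the sprung pan down to its stop, and let go. Do not let the slab fall, and do not disturb the jar, spatula, bottle, carton, stapler or mouse.

Things in the scene. Friction and masses are not known exactly. Their poses are not given: they have to be found in the camera images.
- slab_mid (a point): centre (half-way up) of the white glass ointment slab, 100 mm long (x), 56 wide (y), 4 thick (z), about 60 g, lying along the holder's channel against its right (-y) rail, 3 mm off the channel's axis. Rear end 1 to 4 mm from the rear fence, rails higher than the slab: no finger gets behind or beside it. Heights are measured only to some mm: feel for its top
- channel: rigid level grey channel floor on top of the fixed wooden slab holder (134 mm long in x, 90 wide in y); origin at the middle of the floor's surface, 56 to 70 mm above the counter, different each time. It is 62 wide between dark steel rails (12 wide, 6 above the floor, like the rear fence, inner face at x = +55 mm). x runs from the open front edge (x = -67 mm, towards the robot) to the fence
- keeper (a joint): orange sprung shoe, 22 mm long, in the holder's left (+y) rail, 30 mm to the front of its middle; it squeezes the slab sideways with about 2 N, so sliding the slab takes 2 to 3 N and a fingertip slips on it unless it presses with clearly more than 5 N (rigid under the finger: short slow steps). Value in m, about 0 with the slab in, 0.005 when empty; leave it alone
- pan_top (a point): centre of the top of the balance's round steel pan, 58 mm across, 4 thick, 86 to 90 above the counter. It stands on a thin stem about 50 mm above the white housing (150 by 136 mm, top about 40 mm up); a conical boss round the stem (at most 26 mm in radius) ends 26 mm below the pan's top. Fingertips holding an end of the slab can go down beside the pan
- pan (a joint): how far the balance's pan is pressed down, 0 to 0.006 m; sprung, about 1 N for each mm, so its stop at 6 mm is reached at about 6 N; it rests near 0.0003 empty, and 0.001 with the slab on it
- balance: the fixed white balance on screw feet; origin at the middle of its underside, 90 mm under the top of the pan; the pan's centre is 15 mm towards its +x
- jar_mid (a point): bystander: centre of a small amber ointment jar, 44 mm across, 42 mm high, standing
- spatula_grip (a point): bystander: handle of a spatula 170 mm long lying on the counter between holder and balance
- bottle_mid (a point): bystander: centre of an amber bottle, 48 mm across, 95 mm high, standing
- carton_mid (a point): bystander: centre of a white carton 100 x 50 x 28 mm
- stapler_mid (a point): bystander: centre of a red stapler 130 x 36 x 38 mm
- mouse_mid (a point): bystander: centre of a red computer mouse 95 x 58 x 32 mm
Mind the look-alikes: they are no part of the job. Of the things like the part that bears slab_mid, leave any that is orange or turquoise; of the rest the smaller one is meant.

How it is judged:
By the outcome, as a careful person would: the job done as asked, in the order asked, and still so for the second after the job is handed in, with the robot touching nothing.
It also fails if it takes over 72 s, if anything falls off the work surface, if the arm or the gripper's body presses on something with over 40 N, if the wrist force passes 120 N, or if a joint passes its speed limit or range.

## Working session

There is one attempt and no reset: what is moved stays moved. The work goes in short steps, Python scripts to look and compute and a tool call to move; the robot and the scene stay as the last step left them, time stands still between calls to the robot, and variables do not carry over. Pictures are saved under pics/ and viewed, and the job is handed in when it is done.

Besides the shell and the picture viewer there is one more tool, called after ">>>" as a command line: name --argument value ..., lists and objects as JSON in quotes. servo_tool: Moves the arm, as the interface text tells. Its arguments: {"type":"object","properties":{"steps":{"type":"array"},"squeeze":{"type":"number"}},"required":["steps"]}

```bash
ls; mkdir -p pics; python3 - <<'E'
from bench import arm
import cv2
s=arm.state()
for k,v in s.items(): print(k,v)
for n in ["scene","side","wrist"]:
    c=arm.calibration(n); print(n,c)
    cv2.imwrite(f"pics/{n}0.png",arm.camera(n))
E
```

```text
pics
clock 0.0
qpos [-7.81366461e-06  2.60665939e-01 -1.39405397e-01  1.17270837e+00
  1.68847489e-05  1.57076909e+00]
qvel [-0.00180319 -0.00030431  0.00027792  0.00061451 -0.00070945 -0.00041484]
joint_torque [-3.22425103e-04 -4.05677426e+01  2.53926122e+01  1.89446745e-02
 -4.02533055e-05  2.61086342e-05]
position [5.24312187e-01 1.17799598e-06 2.38460638e-01]
tool_rot [-8.45975063e-06  9.99999508e-01  9.70396134e-06 -9.91687327e-04]
force [ 0.28269522 -0.19240495  0.39705339]
wrist_torque [-0.02722947 -0.00409595  0.01206272]
gripper_width 1.0017555667192457
scene {'fovy': 57.30653607238035, 'cx': 321.5369616084455, 'cy': 201.5490502046912, 'k1': -0.0410807016489697, 'position': array([1.14491823, 0.14208568, 0.80091548]), 'rotation': array([0.57866642, 0.22878239, 0.28037262, 0.73088644])}
side {'fovy': 56.56646233838082, 'cx': 323.7149218067347, 'cy': 201.21209260788044, 'k1': -0.08032951814970697, 'position': array([0.32160389, 0.63606318, 0.84463439]), 'rotation': array([-0.13361437, -0.05519051,  0.341624  ,  0.92865184])}
wrist {'fovy': 68.06070720753472, 'cx': 316.6866627907271, 'cy': 198.68240088399955, 'k1': 0.003544032162420282, 'position': array([0.52385283, 0.0718019 , 0.37287965]), 'rotation': array([ 9.89835921e-01, -1.42213054e-01,  3.99100452e-04, -3.71804696e-04])}
```

View pics/scene0.png

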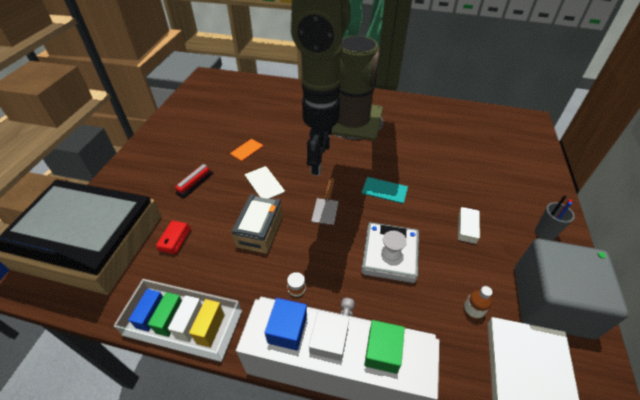

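View pics/side0.png

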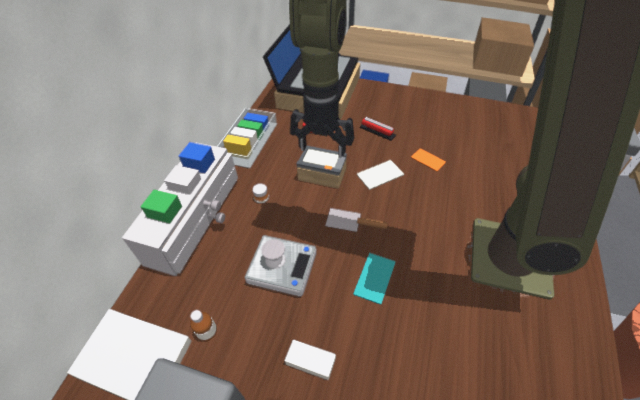

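View pics/wrist0.png

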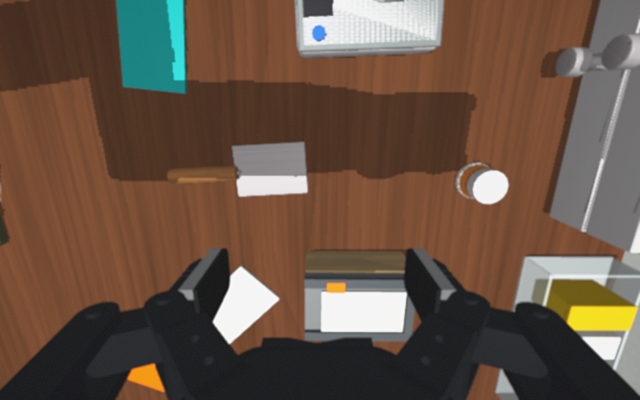

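```bash
cat > h.py <<'E'
import numpy as np, cv2
from scipy.spatial.transform import Rotation as R
def rot(q): return R.from_quat([q[1],q[2],q[3],q[0]]).as_matrix()
def ray(c,u,v):
    f=200/np.tan(np.radians(c['fovy']/2))
    d=np.array([(u-c['cx'])/f,(v-c['cy'])/f]); s=d.copy()
    for _ in range(20): s=d/(1+c['k1']*(s@s))
    w=rot(c['rotation'])@np.array([s[0],-s[1],-1.0])
    return np.array(c['position']),w/np.linalg.norm(w)
def plane(c,u,v,z):
    p,d=ray(c,u,v); return p+d*(z-p[2])/d[2]
def tri(rays):
    A=np.zeros((3,3));b=np.zeros(3)
    for p,d in rays:
        M=np.eye(3)-np.outer(d,d);A+=M;b+=M@p
    x=np.linalg.solve(A,b)
    return x,[np.linalg.norm(np.cross(x-p,d))*1000 for p,d in rays]
def proj(c,X):
    f=200/np.tan(np.radians(c['fovy']/2))
    q=rot(c['rotation']).T@(np.array(X)-c['position']); s=np.array([q[0],-q[1]])/-q[2]
    s=s*(1+c['k1']*(s@s)); return s*f+[c['cx'],c['cy']]
E
python3 - <<'E'
import cv2
def crop(n,x0,y0,x1,y1,k,o):
    im=cv2.imread(f'pics/{n}.png')[y0:y1,x0:x1]
    cv2.imwrite(f'pics/{o}.png',cv2.resize(im,None,fx=k,fy=k,interpolation=cv2.INTER_CUBIC))
crop('wrist0',220,230,420,360,4,'cw')
crop('scene0',220,180,300,260,7,'cs')
crop('scene0',350,210,430,290,7,'csb')
crop('side0',280,130,360,200,7,'cd')
crop('side0',240,230,320,300,7,'cdb')
import numpy as np
a=cv2.imread('pics/cs.png');b=cv2.imread('pics/cd.png')
E
```

```text
(no output)
```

View pics/cw.png

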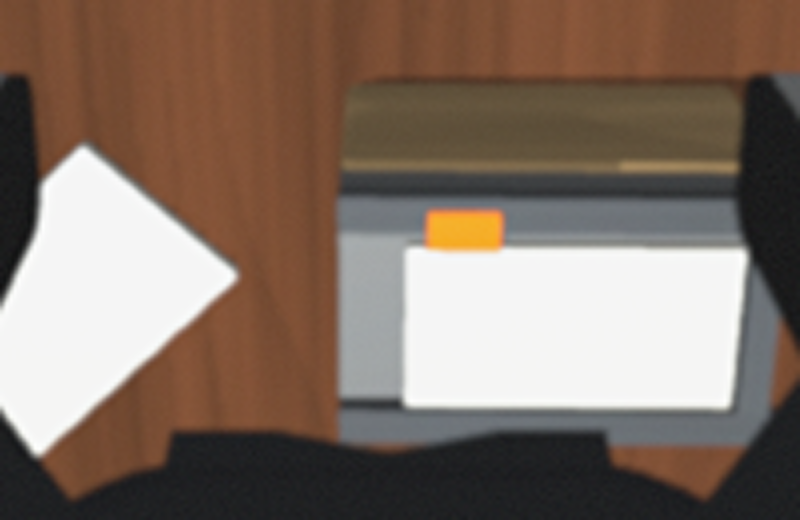

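View pics/cs.png

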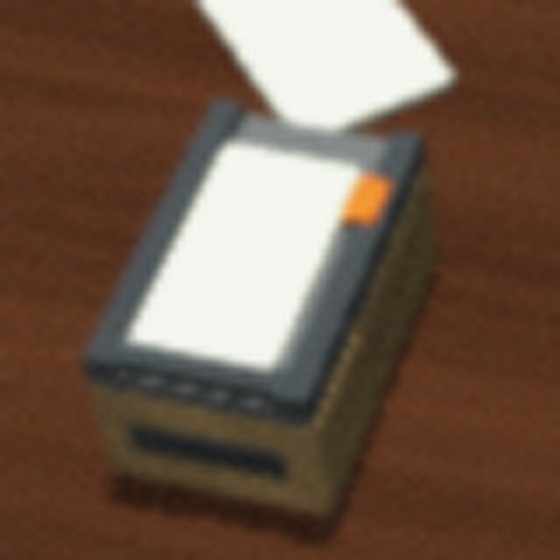

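View pics/cd.png

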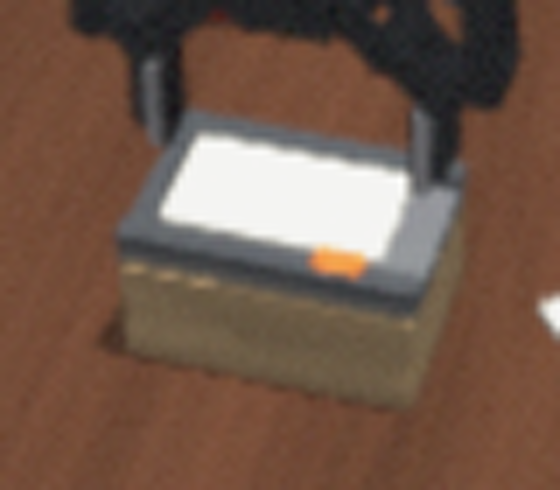

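View pics/csb.png

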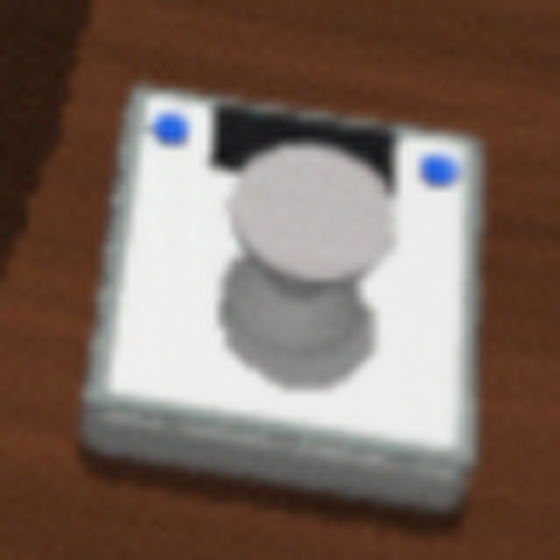

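View pics/cdb.png

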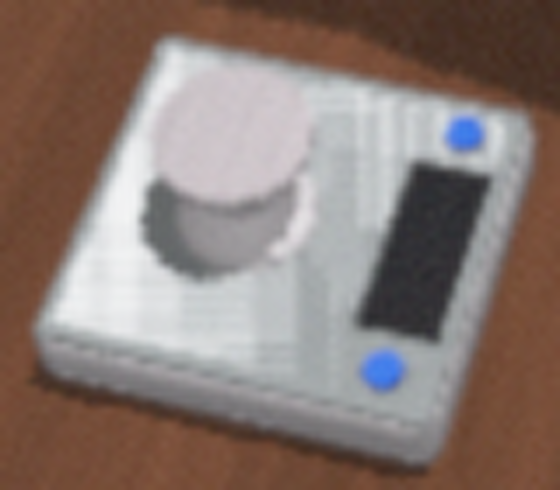

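```bash
python3 - <<'E'
from bench import arm
from h import *
C={n:arm.calibration(n) for n in ["scene","side","wrist"]}
O={'w':('wrist',220,230,4),'s':('scene',220,180,7),'d':('side',280,130,7),'sb':('scene',350,210,7),'db':('side',240,230,7)}
def r(o,x,y):
    n,a,b,k=O[o]; return ray(C[n],a+(x+.5)/k-.5,b+(y+.5)/k-.5)
P={'FL':[('w',405,247),('s',363,170),('d',382,262)],'FR':[('w',404,407),('s',228,143),('d',410,175)],
'RL':[('w',748,247),('s',275,368),('d',163,215)],'RR':[('w',732,408),('s',128,340),('d',203,135)],
'holderFLtop':[('w',340,196),('s',425,137),('d',415,290)],
'pan':[('sb',312,210),('db',233,132)],
'blue1':[('sb',171,129),('db',463,133)],'blue2':[('sb',438,171),('db',382,371)]}
for k,v in P.items():
    x,e=tri([r(*a) for a in v]); print(k,x.round(4),np.round(e,1))
    if len(v)==3:
        x,e=tri([r(*a) for a in v[1:]]);print('  s+d',x.round(4),np.round(e,1))
for n in ('w','s','d'):
    for k in ('FL','FR','RL','RR'):
        a=[q for q in P[k] if q[0]==n][0]; p,d=r(*a); print(n,k,(p+d*((.067-p[2])/d[2])).round(4))
E
```

```text
FL [ 0.5285 -0.1328  0.0671] [0.3 1.3 1.6]
  s+d [ 0.5285 -0.133   0.0672] [1.4 1.4]
FR [ 0.5296 -0.1869  0.0697] [1.2 1.1 1.1]
  s+d [ 0.5304 -0.1866  0.0702] [0.9 0.9]
RL [ 0.6285 -0.1327  0.0685] [1.6 1.3 2.8]
  s+d [ 0.6276 -0.1338  0.0678] [1.9 1.9]
RR [ 0.6285 -0.1894  0.0674] [1.3 1.1 2. ]
  s+d [ 0.6275 -0.1901  0.0664] [1.4 1.4]
holderFLtop [ 0.5097 -0.1136  0.072 ] [1.1 2.1 3.1]
  s+d [ 0.5097 -0.1142  0.0722] [2.6 2.6]
pan [0.5896 0.2    0.09  ] [1. 1.]
blue1 [0.5255 0.1483 0.0409] [1. 1.]
blue2 [0.5218 0.2484 0.0405] [1.1 1.1]
w FL [ 0.5286 -0.1325  0.067 ]
w FR [ 0.5284 -0.1893  0.067 ]
w RL [ 0.6301 -0.1325  0.067 ]
w RR [ 0.63   -0.1896  0.067 ]
s FL [ 0.5297 -0.1317  0.067 ]
s FR [ 0.5285 -0.1872  0.067 ]
s RL [ 0.6286 -0.1323  0.067 ]
s RR [ 0.629  -0.1886  0.067 ]
d FL [ 0.5282 -0.135   0.067 ]
d FR [ 0.5311 -0.1912  0.067 ]
d RL [ 0.6276 -0.137   0.067 ]
d RR [ 0.6271 -0.1913  0.067 ]
```

>>> servo_tool --steps '[[[1,2,1,0,0,-8,0],[2,4,2,0,0,-16,0],[3,6,3,0,0,-24,0]]]'

```text
clock: 0.45
position: [0.5545, -0.0605, 0.208]
tool_rot: [-0.0, 0.977, 0.211, -0.001]
force: [0.0, -0.2, -0.2]
gripper_width: 0.519
```

```bash
python3 - <<'E'
from bench import arm
s=arm.state()
for k,v in s.items(): print(k,v)
E
```

```text
clock 0.45
qpos [-1.08543260e-01  3.31892825e-01 -1.17732301e-01  1.12312956e+00
 -1.00084501e-04  1.03701419e+00]
qvel [-3.48855738e-01  2.53325759e-01  1.04305969e-01 -1.50067241e-01
 -5.72790766e-04 -1.72028113e+00]
joint_torque [ 1.52839232e+00 -4.58586574e+01  2.46098614e+01  3.12710954e-01
 -3.17480229e-02  1.42891623e+00]
position [ 0.55451834 -0.06045818  0.20801118]
tool_rot [-2.61613695e-04  9.77481032e-01  2.11021019e-01 -9.44908734e-04]
force [ 0.01705214 -0.24472696 -0.15794618]
wrist_torque [-0.01698464 -0.00773522  0.03521098]
gripper_width 0.5192909589905681
```

```bash
cat >> h.py <<'E'
def goto(s,X,yaw_tooly):
    """shift (cm) in tool axes and rotvec deg to TCP X, pointing down, tool y at world yaw angle"""
    Rm=rot(s['tool_rot']); d=Rm.T@(np.array(X)-s['position'])*100
    a=np.radians(yaw_tooly); y=np.array([np.cos(a),np.sin(a),0]); z=np.array([0,0,-1.]); x=np.cross(y,z)
    T=np.stack([x,y,z],1)
    rv=np.degrees(R.from_matrix(Rm.T@T).as_rotvec())
    print('shift cm',d.round(2),'rotvec deg',rv.round(2))
E
python3 - <<'E'
from bench import arm
from h import *
s=arm.state()
goto(s,[.595,-.160,.11],0)
E
```

```text
shift cm [-0.4  10.75  9.79] rotvec deg [-1.000e-01  6.000e-02 -6.564e+01]
```

>>> servo_tool --steps '[[[0,1.3,1.2,0,0,-8,0],[0,2.6,2.4,0,0,-16,0],[-0.1,4,3.7,0,0,-24,0],[-0.2,5.4,5,0,0,-32,0],[-0.25,6.7,6.2,0,0,-40,0],[-0.3,8,7.4,0,0,-48,0],[-0.4,9.4,8.6,0,0,-56,0],[-0.4,10.7,9.8,0,0,-64,0],[-0.4,10.75,9.8,0,0,-65.6,0],[-0.4,10.75,9.8,0,0,-65.6,0]]]'

```text
clock: 1.45
position: [0.5945, -0.1599, 0.1095]
tool_rot: [-0.001, 0.708, 0.706, -0.001]
force: [0.3, -0.2, 0.2]
gripper_width: -0.001
```

```bash
python3 - <<'E'
from bench import arm
from h import *
s=arm.state(); print(s['qpos'].round(3), s['force'],s['gripper_width'])
goto(s,[.595,-.160,.085],0)
c=arm.calibration('wrist'); im=arm.camera('wrist'); cv2.imwrite('pics/w1.png',im)
np.savez('w1.npz',**c)
d=arm.camera('side'); cv2.imwrite('pics/d1.png',cv2.resize(d[100:230,240:400],None,fx=5,fy=4.6,interpolation=cv2.INTER_CUBIC)[:, :800])
E
```

```text
[-0.263  0.492 -0.129  0.953 -0.    -0.26 ] [ 0.30352185 -0.19885521  0.18987402] -0.0005772862054622072
shift cm [-0.01  0.06  2.45] rotvec deg [-0.19 -0.04 -0.18]
```

View pics/w1.png

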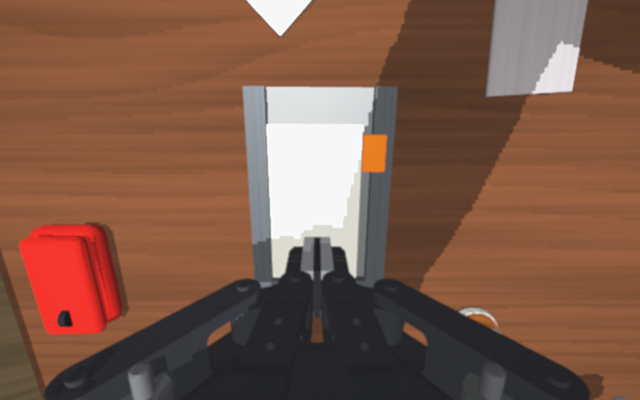

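View pics/d1.png

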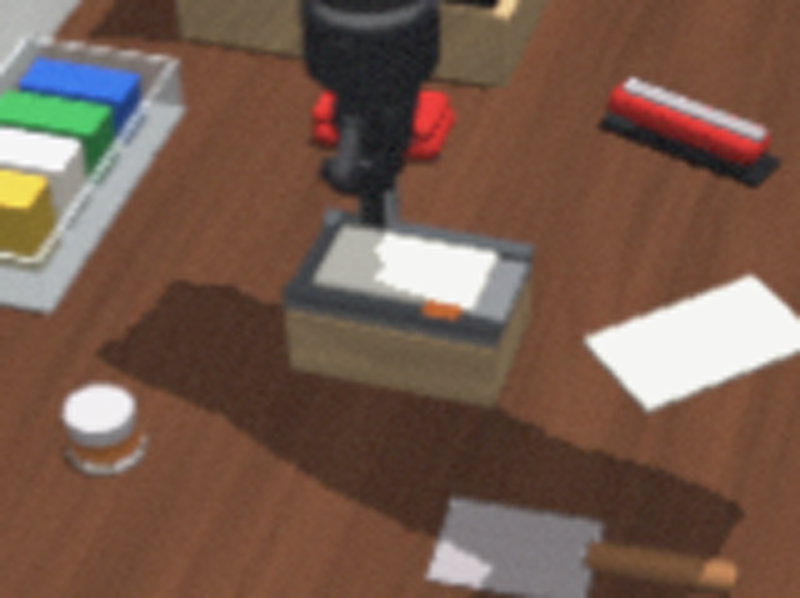

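>>> servo_tool --steps '[[[0,0,0.7,0,0,0,0],[0,0.05,1.4,0,0,0,0],[0,0.05,2.1,0,0,0,0],[0,0.05,2.6,0,0,0,0],[0,0.05,2.6,0,0,0,0]]]'

```text
clock: 2.05
position: [0.5946, -0.1592, 0.0832]
tool_rot: [-0.002, 0.708, 0.706, -0.001]
force: [0.4, 0.7, -0.7]
gripper_width: -0.0
```

>>> servo_tool --steps '[[[0,0,0.05,0,0,0,0],[0,0,0.1,0,0,0,0],[0,0,0.15,0,0,0,0],[0,0,0.2,0,0,0,0]]]'

```text
clock: 2.45
position: [0.5948, -0.1593, 0.0814]
tool_rot: [-0.001, 0.708, 0.706, -0.001]
force: [-0.1, -0.7, -0.4]
gripper_width: 0.0
```

>>> servo_tool --steps '[[[0,0,0.05,0,0,0,0],[0,0,0.1,0,0,0,0],[0,0,0.1,0,0,0,0]]]'

```text
clock: 2.75
position: [0.5948, -0.1593, 0.0804]
tool_rot: [-0.001, 0.708, 0.706, -0.001]
force: [0.0, -0.7, 0.2]
gripper_width: 0.002
```

>>> servo_tool --steps '[[[0,0,0.05,0,0,0,0],[0,0,0.1,0,0,0,0],[0,0,0.15,0,0,0,0],[0,0,0.15,0,0,0,0]]]'

```text
clock: 3.15
position: [0.5947, -0.1593, 0.0788]
tool_rot: [-0.002, 0.708, 0.706, -0.001]
force: [-0.8, 1.2, 0.3]
gripper_width: -0.0
```

>>> servo_tool --steps '[[[0,0,0.05,0,0,0,0],[0,0,0.1,0,0,0,0],[0,0,0.1,0,0,0,0]]]'

```text
clock: 3.45
position: [0.5946, -0.1593, 0.0777]
tool_rot: [-0.002, 0.708, 0.706, -0.001]
force: [0.6, -0.3, 0.1]
gripper_width: 0.002
```

>>> servo_tool --steps '[[[0,0,0.05,0,0,0,0],[0,0,0.05,0,0,0,0]]]'

```text
clock: 3.65
position: [0.5945, -0.1592, 0.0771]
tool_rot: [-0.002, 0.708, 0.706, -0.001]
force: [-0.5, 0.4, 0.8]
gripper_width: -0.001
```

>>> servo_tool --steps '[[[0,0,0.05,0,0,0,0],[0,0,0.05,0,0,0,0]]]'

```text
clock: 3.85
position: [0.5945, -0.1592, 0.0766]
tool_rot: [-0.002, 0.708, 0.706, -0.001]
force: [-0.1, 0.4, 0.6]
gripper_width: -0.001
```

>>> servo_tool --steps '[[[0,0,0.05,0,0,0,0],[0,0,0.05,0,0,0,0]]]'

```text
clock: 4.05
position: [0.5944, -0.1592, 0.076]
tool_rot: [-0.002, 0.708, 0.706, -0.001]
force: [-0.4, -0.2, 0.6]
gripper_width: -0.001
```

>>> servo_tool --steps '[[[0,0,0.04,0,0,0,0],[0,0,0.04,0,0,0,0]]]'

```text
clock: 4.25
position: [0.5944, -0.1592, 0.0755]
tool_rot: [-0.002, 0.708, 0.706, -0.001]
force: [-0.3, -0.7, 0.0]
gripper_width: -0.004
```

>>> servo_tool --steps '[[[0,0,0.04,0,0,0,0],[0,0,0.04,0,0,0,0]]]'

```text
clock: 4.45
position: [0.5945, -0.1592, 0.0754]
tool_rot: [-0.002, 0.708, 0.706, -0.001]
force: [-1.0, 0.5, 1.8]
gripper_width: -0.003
```

>>> servo_tool --steps '[[[0,0,0.04,0,0,0,0],[0,0,0.06,0,0,0,0],[0,0,0.06,0,0,0,0]]]'

```text
clock: 4.75
position: [0.5946, -0.1592, 0.0754]
tool_rot: [-0.001, 0.708, 0.706, -0.001]
force: [-0.8, 1.0, 5.2]
gripper_width: -0.003
```

>>> servo_tool --steps '[[[0,0,0.08,0,0,0,0],[0,0,0.11,0,0,0,0],[0,0,0.11,0,0,0,0]]]'

```text
clock: 5.05
position: [0.5951, -0.1592, 0.0754]
tool_rot: [-0.001, 0.708, 0.706, -0.0]
force: [-1.5, 0.7, 7.6]
gripper_width: -0.003
```

>>> servo_tool --steps '[[[0,-0.05,0.13,0,0,0,0],[0,-0.1,0.14,0,0,0,0],[0,-0.2,0.14,0,0,0,0],[0,-0.3,0.14,0,0,0,0]]]'

```text
clock: 5.45
position: [0.5943, -0.1592, 0.0754]
tool_rot: [0.001, 0.708, 0.706, 0.001]
force: [1.0, 0.6, 5.6]
gripper_width: -0.002
```

>>> servo_tool --steps '[[[0,-0.15,0.16,0,0,0,0],[0,-0.2,0.18,0,0,0,0],[0,-0.3,0.18,0,0,0,0],[0,-0.4,0.18,0,0,0,0]]]'

```text
clock: 5.85
position: [0.5931, -0.1592, 0.0754]
tool_rot: [0.003, 0.708, 0.707, 0.003]
force: [2.2, 1.9, 7.3]
gripper_width: 0.003
```

```bash
python3 - <<'E'
from bench import arm
from h import *
s=arm.state(); print(s['force'],s['wrist_torque'])
goto(s,[.595,-.160,.0754],0)
c=arm.calibration('wrist'); im=arm.camera('wrist'); cv2.imwrite('pics/w2.png',cv2.resize(im[60:310,220:420],None,fx=3,fy=2.4)) 
s=arm.state(); print(s['force'],s['wrist_torque'],s['position'])
E
```

```text
[2.24794956 1.90120825 7.28497718] [ 0.26109453 -0.35740863 -0.00807636]
shift cm [-0.08  0.19 -0.  ] rotvec deg [ 0.52 -0.03 -0.08]
[1.60114407 1.1017604  6.53082796] [ 0.23951212 -0.29091791 -0.01606494] [ 0.59290476 -0.15922016  0.07536242]
```

View pics/w2.png

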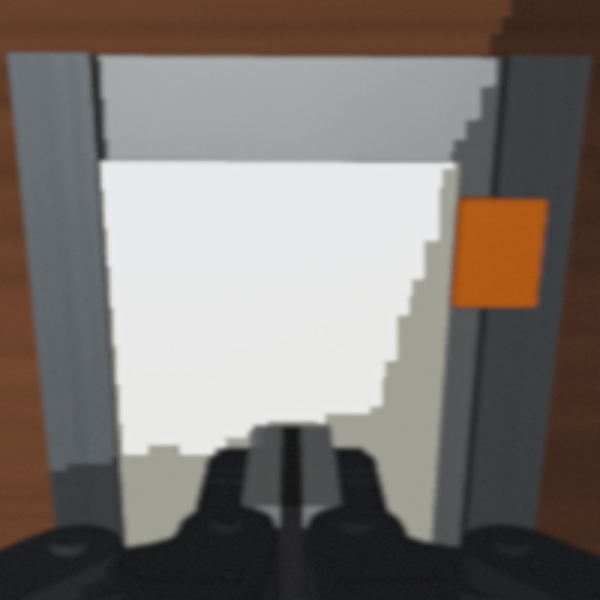

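>>> servo_tool --steps '[[[0,-0.2,0.15,0.1,0,0,0],[0,-0.35,0.18,0.2,0,0,0],[0,-0.5,0.2,0.3,0,0,0],[0,-0.6,0.21,0.4,0,0,0],[0,-0.7,0.22,0.5,0,0,0]]]'

```text
clock: 6.4
position: [0.5893, -0.1592, 0.0753]
tool_rot: [0.002, 0.707, 0.707, 0.003]
force: [2.5, 1.9, 9.5]
gripper_width: -0.002
```

```bash
cat > look.py <<'E'
import sys
from bench import arm
from h import *
s=arm.state(); print('F',s['force'].round(1),'T',s['wrist_torque'].round(2),'p',s['position'].round(4))
goto(s,[.541,-.1592,.0754],0)
c=arm.calibration('wrist'); im=arm.camera('wrist'); cv2.imwrite('pics/%s.png'%sys.argv[1],im)
# along columns inside slab, find grey->white front edge
for u in (285,300,335):
    col=im[60:230,u].astype(float).mean(1); g=np.diff(col); g=np.convolve(g,np.ones(3),'same')
    v=60+np.argmax(g)+.5
    print(u,v,plane(c,u,v,.0674).round(4))
E
python3 look.py w3
```

```text
F [2.5 1.9 9.5] T [ 0.35 -0.37 -0.05] p [ 0.5893 -0.1592  0.0753]
shift cm [-0.   -4.83 -0.04] rotvec deg [ 0.41 -0.03 -0.06]
285 91.5 [ 0.5083 -0.1732  0.0674]
300 91.5 [ 0.5083 -0.1664  0.0674]
335 92.5 [ 0.5088 -0.1507  0.0674]
```

```bash
sed -i 's/col=im\[60:230,u\]/col=im[V0:V0+70,u]/; s/v=60+/v=V0+/; s/^import sys/import sys; V0=int(sys.argv[2])/' look.py
python3 - <<'E'
import cv2
im=cv2.imread('pics/w3.png'); print(im[80:170,300].mean(1).round().astype(int)); print(im[120:140,240:290].mean(2).mean(0).round().astype(int)); 
cv2.imwrite('pics/w3c.png',cv2.resize(im[60:310,220:420],None,fx=3,fy=2.4))
E
```

```text
[ 67  66  68  70  70  70  69  69  70  67  66  84 124 159 169 170 168 169
 168 167 167 169 167 167 167 167 167 166 166 166 166 165 164 164 164 164
 163 164 163 165 163 164 162 161 162 161 166 196 225 233 234 234 233 233
 233 233 233 233 233 233 233 233 233 233 234 234 233 233 233 233 233 233
 234 233 233 234 233 234 233 233 234 234 233 233 233 233 233 233 233 233]
[110 111 112 112 111 110 109 109 111 112 113 105  91 114 164 190 203 208
 209 208 207 207 207 207 207 207 207 207 207 207 207 207 207 207 207 207
 207 207 207 207 207 207 207 207 207 207 207 207 207 207]
```

View pics/w3c.png

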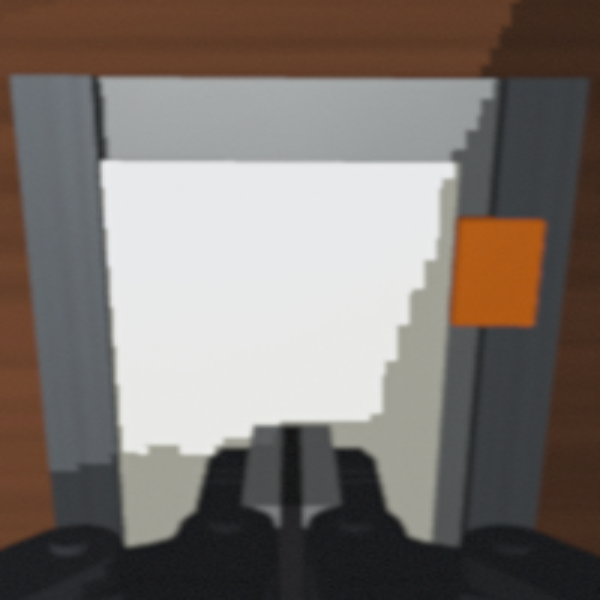

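>>> servo_tool --steps '[[[0,-0.3,0.18,0.1,0,0,0],[0,-0.45,0.2,0.2,0,0,0],[0,-0.6,0.21,0.2,0,0,0],[0,-0.75,0.22,0.3,0,0,0],[0,-0.9,0.22,0.3,0,0,0],[0,-1.05,0.22,0.4,0,0,0],[0,-1.2,0.22,0.4,0,0,0]]]'

```text
clock: 7.15
position: [0.5806, -0.1591, 0.0753]
tool_rot: [0.002, 0.707, 0.707, 0.003]
force: [2.2, 2.7, 9.0]
gripper_width: -0.001
```

```bash
python3 look.py w4 105; python3 - <<'E'
from h import *
E
```

```text
F [2.2 2.7 9. ] T [ 0.37 -0.43 -0.02] p [ 0.5806 -0.1591  0.0753]
shift cm [-0.01 -3.96 -0.04] rotvec deg [ 0.42 -0.03 -0.02]
285 110.5 [ 0.5078 -0.1735  0.0674]
300 111.5 [ 0.5083 -0.1666  0.0674]
335 111.5 [ 0.5083 -0.1505  0.0674]
```

>>> servo_tool --steps '[[[0.01,-0.3,0.19,0.1,0,0,0],[0.02,-0.45,0.21,0.2,0,0,0],[0.03,-0.6,0.22,0.2,0,0,0],[0.03,-0.75,0.23,0.3,0,0,0],[0.03,-0.9,0.23,0.3,0,0,0],[0.03,-1.05,0.23,0.4,0,0,0],[0.03,-1.2,0.23,0.4,0,0,0],[0.03,-1.35,0.23,0.4,0,0,0]]]'

```text
clock: 8.0
position: [0.5704, -0.159, 0.0753]
tool_rot: [0.003, 0.707, 0.707, 0.003]
force: [2.1, 1.6, 9.6]
gripper_width: 0.001
```

```bash
python3 look.py w5 75;  python3 - <<'E'
import cv2
im=cv2.imread('pics/w5.png'); print(im[100:170,300].mean(1).round().astype(int))
cv2.imwrite('pics/w5c.png',cv2.resize(im[60:310,220:420],None,fx=3,fy=2.4))
E
```

```text
F [2.1 1.6 9.6] T [ 0.25 -0.43 -0.02] p [ 0.5704 -0.159   0.0753]
shift cm [-0.02 -2.94 -0.03] rotvec deg [ 0.44 -0.01  0.  ]
285 126.5 [ 0.5047 -0.1736  0.0674]
300 126.5 [ 0.5048 -0.1666  0.0674]
335 126.5 [ 0.5048 -0.1504  0.0674]
[ 69  69  71  69  67  66  64  62  63  64  66  66  69  71  71  70  70  70
  68  67  66  64  64  62  60  64 112 183 228 234 234 233 233 233 233 233
 233 233 233 233 233 233 233 233 233 233 233 233 233 234 233 233 233 233
 233 233 233 233 233 233 233 233 233 233 233 233 233 233 233 233]
```

View pics/w5c.png

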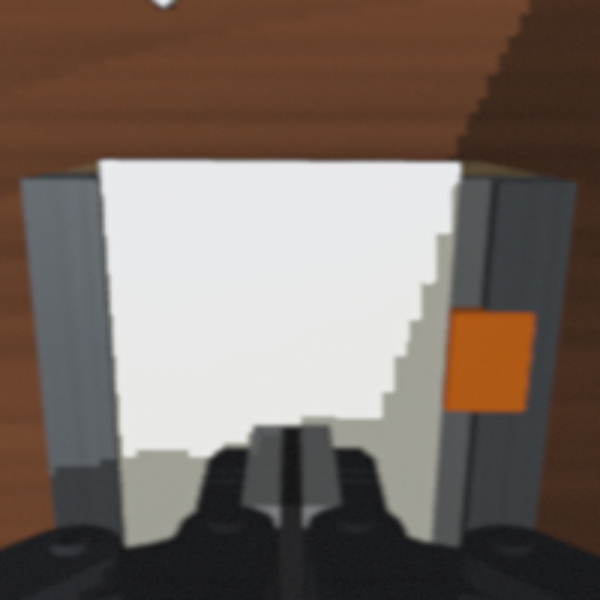

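>>> servo_tool --steps '[[[0.01,-0.3,0.19,0.1,0,0,0],[0.02,-0.45,0.21,0.2,0,0,0],[0.03,-0.6,0.22,0.2,0,0,0],[0.03,-0.75,0.23,0.3,0,0,0],[0.03,-0.9,0.23,0.3,0,0,0],[0.03,-1.05,0.23,0.4,0,0,0],[0.03,-1.2,0.23,0.4,0,0,0],[0.03,-1.35,0.23,0.4,0,0,0],[0.03,-1.5,0.23,0.4,0,0,0],[0.03,-1.65,0.23,0.4,0,0,0],[0.03,-1.8,0.23,0.4,0,0,0]]]'

```text
clock: 9.15
position: [0.5557, -0.159, 0.0754]
tool_rot: [0.003, 0.707, 0.707, 0.003]
force: [2.0, 0.3, 10.2]
gripper_width: 0.0
```

```bash
python3 look.py w6 95
```

```text
F [ 2.   0.3 10.2] T [ 0.34 -0.4   0.02] p [ 0.5557 -0.159   0.0754]
shift cm [-0.02 -1.47 -0.02] rotvec deg [0.47 0.02 0.03]
285 126.5 [ 0.4901 -0.1736  0.0674]
300 126.5 [ 0.4901 -0.1666  0.0674]
335 126.5 [ 0.4901 -0.1503  0.0674]
```

>>> servo_tool --steps '[[[0.01,-0.3,0.19,0.1,0,0,0],[0.01,-0.45,0.21,0.2,0,0,0],[0.02,-0.6,0.22,0.2,0,0,0],[0.02,-0.75,0.23,0.3,0,0,0],[0.02,-0.9,0.23,0.3,0,0,0],[0.02,-1.05,0.23,0.4,0,0,0],[0.02,-1.2,0.23,0.4,0,0,0],[0.02,-1.35,0.23,0.4,0,0,0],[0.02,-1.5,0.23,0.4,0,0,0],[0.02,-1.65,0.23,0.4,0,0,0],[0.02,-1.8,0.23,0.4,0,0,0],[0.02,-1.9,0.23,0.4,0,0,0]]]'

```text
clock: 10.4
position: [0.5402, -0.1589, 0.0753]
tool_rot: [0.003, 0.707, 0.707, 0.003]
force: [3.1, 1.7, 9.6]
gripper_width: 0.002
```

```bash
python3 look.py w7 95; python3 - <<'E'
import cv2
im=cv2.imread('pics/w7.png')
cv2.imwrite('pics/w7c.png',cv2.resize(im[60:310,220:420],None,fx=3,fy=2.4))
E
```

```text
F [3.1 1.7 9.6] T [ 0.42 -0.42 -0.08] p [ 0.5402 -0.1589  0.0753]
shift cm [-0.03  0.08 -0.01] rotvec deg [0.51 0.03 0.05]
285 126.5 [ 0.4746 -0.1735  0.0674]
300 126.5 [ 0.4746 -0.1665  0.0674]
335 126.5 [ 0.4746 -0.1502  0.0674]
```

View pics/w7c.png

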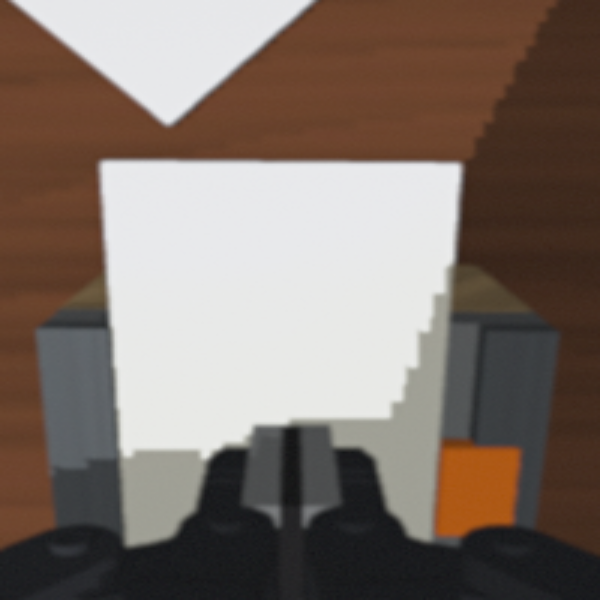

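>>> servo_tool --steps '[[[0,0,0.05,0.2,0,0,0],[0,0,0,0.4,0,0,0],[0,0,-0.3,0.5,0,0,0],[0,0,-1.2,0.5,0,0,0],[0,0,-2.5,0.5,0,0,0],[0,0,-4,0.5,0,0,0],[0,0,-5,0.5,0,0,0]]]'

```text
clock: 11.15
position: [0.5399, -0.159, 0.1266]
tool_rot: [0.001, 0.707, 0.707, -0.0]
force: [-0.1, 0.6, 0.1]
gripper_width: -0.0
```

```bash
python3 - <<'E'
from bench import arm
from h import *
s=arm.state(); print(s['position'],s['force'])
c=arm.calibration('wrist'); im=arm.camera('wrist'); cv2.imwrite('pics/w8.png',im)
np.savez('w8.npz',**c)
cv2.imwrite('pics/w8c.png',cv2.resize(im[100:340,200:440],None,fx=2.5,fy=2.5,interpolation=cv2.INTER_CUBIC))
E
```

```text
[ 0.53986866 -0.15903248  0.1265859 ] [-0.0691048   0.55161029  0.06276899]
```

View pics/w8c.png

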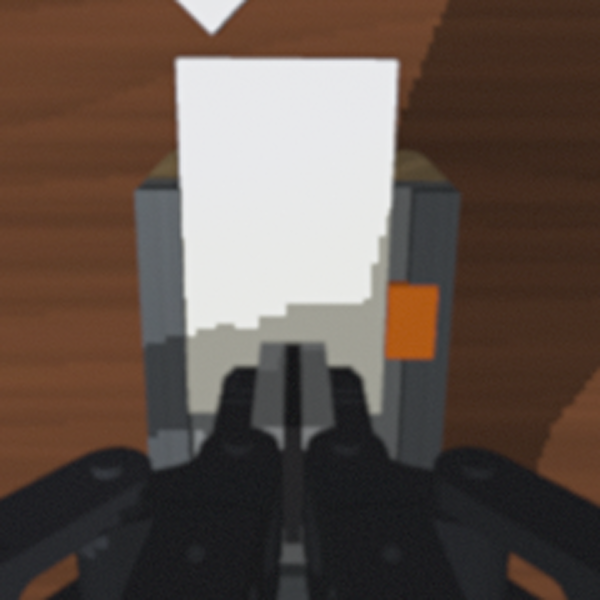

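```bash
python3 - <<'E'
from h import *
c=dict(np.load('w8.npz'))
g=lambda x,y,z:plane(c,200+(x+.5)/2.5-.5,100+(y+.5)/2.5-.5,z).round(4)
print('front L/R',g(177,59,.0674),g(398,60,.0674))
print('rear',g(187,413,.0674),g(381,415,.0674))
print('edge',g(136,190,.0694),g(459,190,.0694))
E
```

```text
front L/R [ 0.4748 -0.1882  0.0674] [ 0.475  -0.1322  0.0674]
rear [ 0.5749 -0.1897  0.0674] [ 0.5756 -0.1331  0.0674]
edge [ 0.5082 -0.2001  0.0694] [ 0.5082 -0.115   0.0694]
```

>>> servo_tool --steps '[[[0,-0.8,0,0,0,0,1],[0,-2,0,0,0,0,1],[-0.1,-3.4,0,0,0,0,1],[-0.15,-4.5,0,0,0,0,1],[-0.15,-4.9,0,0,0,0,1],[-0.15,-4.9,0,0,0,0,1],[-0.15,-4.9,0,0,0,0,1],[-0.15,-4.9,0,0,0,0,1]]]'

```text
clock: 12.0
position: [0.4925, -0.1609, 0.1279]
tool_rot: [0.002, 0.707, 0.707, 0.001]
force: [0.7, 0.2, 0.9]
gripper_width: 1.001
```

```bash
python3 - <<'E'
from bench import arm
from h import *
s=arm.state(); print(s['position'],s['force'],s['gripper_width'])
goto(s,[.491,-.1605,.052],0)
c=arm.calibration('wrist'); im=arm.camera('wrist'); cv2.imwrite('pics/w9.png',im)
np.savez('w9.npz',**c)
d=arm.camera('side'); cv2.imwrite('pics/d9.png',cv2.resize(d[100:230,260:420],None,fx=5,fy=4.6,interpolation=cv2.INTER_CUBIC))
E
```

```text
[ 0.49245522 -0.160915    0.12791654] [0.71976434 0.18967249 0.91172858] 1.0010930555320106
shift cm [ 0.05 -0.17  7.59] rotvec deg [0.22 0.09 0.05]
```

View pics/w9.png

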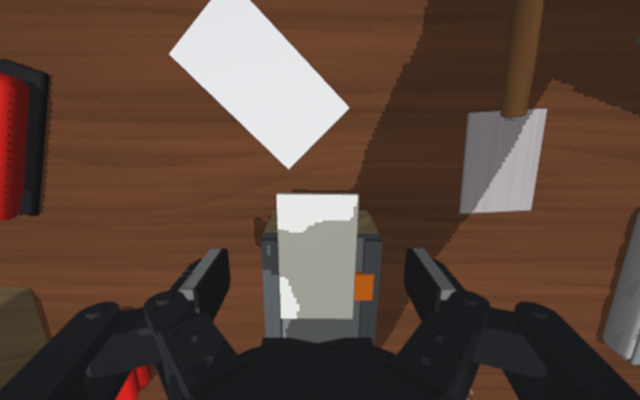

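View pics/d9.png

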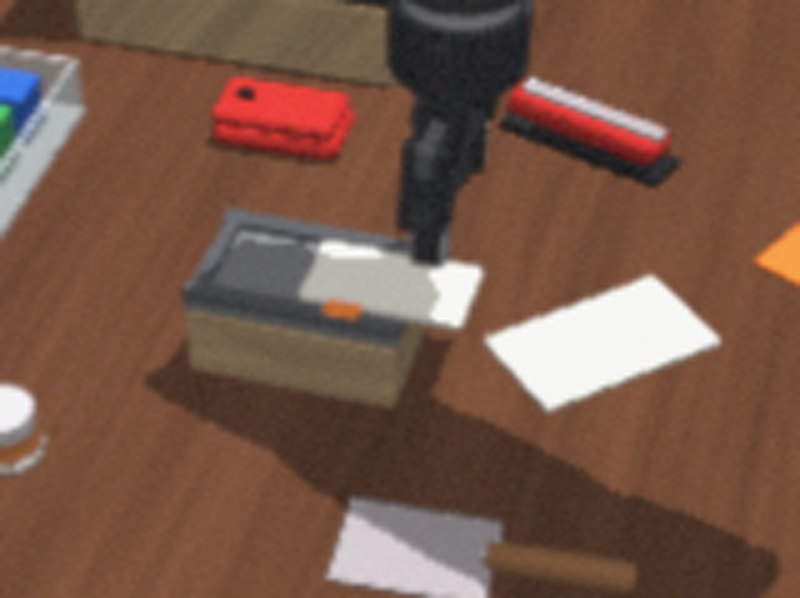

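```bash
python3 - <<'E'
from h import *
c=dict(np.load('w9.npz'))
im=cv2.imread('pics/w9.png').astype(int)
for v in (205,): 
    r=im[v,255:380].mean(1); g=np.diff(r); a=255+np.argmax(g)+.5;b=255+np.argmin(g)+.5; print(a,b,plane(c,a,v,.0674),plane(c,b,v,.0674))
for u in (300,335):
    r=im[180:205,u].mean(1); a=180+np.argmax(np.diff(r))+.5; print(u,a,plane(c,u,a,.0674))
print(plane(c,277.5,318,.0674),plane(c,353,318,.0674))
for u in (268,376):
    r=im[220:250,u].mean(1); print(r.round().astype(int)); 
print(plane(c,268,240,.0694),plane(c,376,240,.0694))
E
```

```text
276.5 358.5 [ 0.48227677 -0.1885959   0.0674    ] [ 0.4822487  -0.13200799  0.0674    ]
300 193.5 [ 0.47402727 -0.17224231  0.0674    ]
335 194.5 [ 0.47472575 -0.14835406  0.0674    ]
[ 0.57478379 -0.1913897   0.0674    ] [ 0.57471891 -0.13256254  0.0674    ]
[63 66 66 69 69 73 72 71 71 69 73 75 66 57 54 56 54 49 44 42 49 58 62 63
 71 86 96 97 96 96]
[47 47 45 47 46 46 49 53 55 58 62 67 69 61 56 57 54 52 46 43 42 49 59 62
 63 63 63 64 62 62]
[ 0.50767675 -0.19533805  0.0694    ] [ 0.5076238  -0.11886556  0.0694    ]
```

>>> servo_tool --steps '[[[0.05,-0.2,1,0.2,0,0,1],[0.05,-0.2,2.5,0.2,0,0,1],[0.05,-0.2,4,0.2,0,0,1],[0.05,-0.2,5.2,0.2,0,0,1],[0.05,-0.2,6.2,0.2,0,0,1],[0.05,-0.2,7,0.2,0,0,1],[0.05,-0.2,7.4,0.2,0,0,1],[0.05,-0.2,7.6,0.2,0,0,1],[0.05,-0.2,7.6,0.2,0,0,1]]]'

```text
clock: 13.0
position: [0.4908, -0.1605, 0.0519]
tool_rot: [0.001, 0.707, 0.707, -0.0]
force: [-0.7, 0.2, 0.4]
gripper_width: 0.999
```

```bash
python3 - <<'E'
from bench import arm
from h import *
s=arm.state(); print(s['position'],s['force'],s['gripper_width'])
goto(s,[.4905,-.1605,.052],0)
im=arm.camera('wrist'); cv2.imwrite('pics/w10.png',im)
d=arm.camera('side'); cv2.imwrite('pics/d10.png',cv2.resize(d[110:210,280:400],None,fx=6,fy=6,interpolation=cv2.INTER_CUBIC))
E
```

```text
[ 0.49075742 -0.16052261  0.05187867] [-0.74178283  0.24433833  0.3603587 ] 0.9994474613293624
shift cm [ 0.   -0.03 -0.01] rotvec deg [0.01 0.09 0.06]
```

View pics/w10.png

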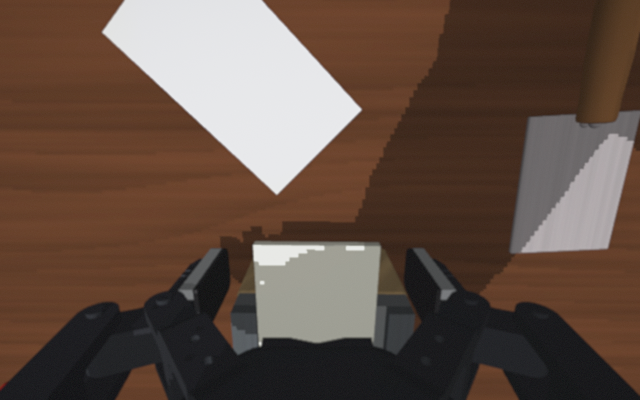

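View pics/d10.png

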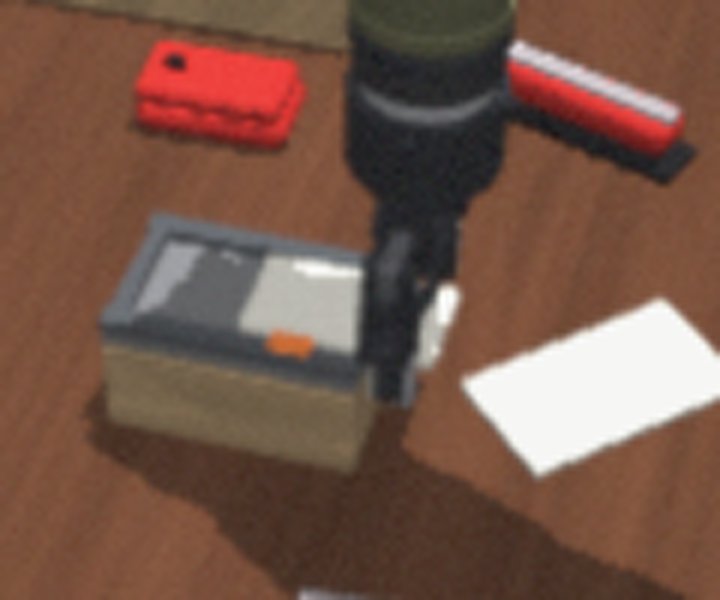

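>>> servo_tool --steps '[[[0,0,0,0,0,0,0.72],[0,0,0,0,0,0,0.7],[0,0,0,0,0,0,0.66],[0,0,0,0,0,0,0.6],[0,0,0,0,0,0,0.5],[0,0,0,0,0,0,0.4]]]' --squeeze 30

```text
clock: 13.7
position: [0.4913, -0.1608, 0.0526]
tool_rot: [0.001, 0.707, 0.707, -0.0]
force: [-0.6, -0.2, 4.6]
gripper_width: 0.646
```

```bash
python3 - <<'E'
from bench import arm
from h import *
s=arm.state(); print(s['position'],s['force'],s['wrist_torque'],s['gripper_width'])
d=arm.camera('side'); cv2.imwrite('pics/d11.png',cv2.resize(d[110:210,280:400],None,fx=6,fy=6,interpolation=cv2.INTER_CUBIC))
d=arm.camera('wrist'); cv2.imwrite('pics/w11.png',d[200:,150:500])
E
```

```text
[ 0.49126587 -0.16075246  0.05259793] [-0.5935113  -0.22964665  4.59749559] [-0.14039818  0.06140265 -0.01802423] 0.6455411978408643
```

View pics/d11.png

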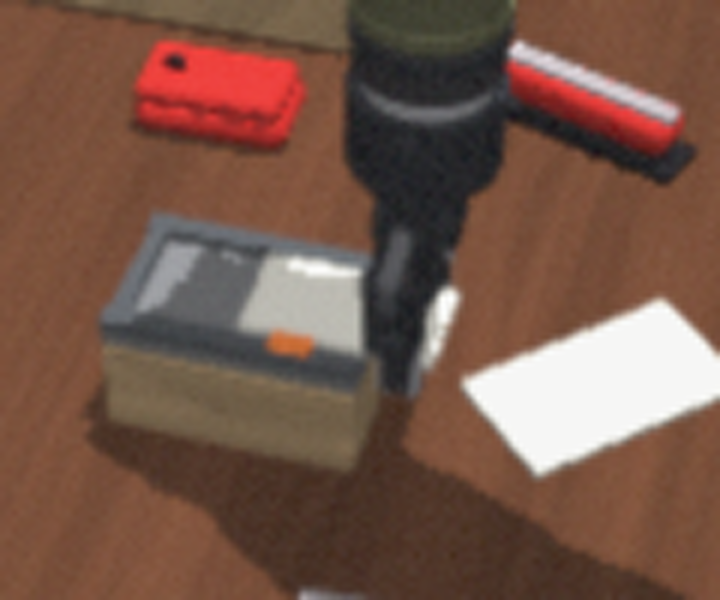

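View pics/w11.png

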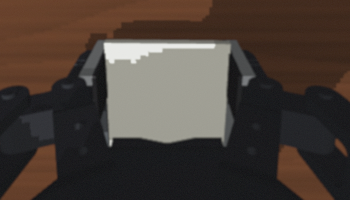

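>>> servo_tool --steps '[[[0,0,-0.1,0,0,0,0.4],[0,0,-0.2,0,0,0,0.4],[0,0,-0.4,0,0,0,0.4],[0,0,-0.7,0,0,0,0.4],[0,0,-1.1,0,0,0,0.4],[0,0,-1.6,0,0,0,0.4],[0,0,-2.3,0,0,0,0.4],[0,0,-3,0,0,0,0.4],[0,0,-3.5,0,0,0,0.4],[0,0,-3.6,0,0,0,0.4]]]' --squeeze 40

```text
clock: 14.8
position: [0.4918, -0.1609, 0.0896]
tool_rot: [0.002, 0.707, 0.707, 0.0]
force: [1.4, -0.5, -0.6]
gripper_width: 0.639
```

```bash
python3 - <<'E'
from bench import arm
from h import *
s=arm.state(); print(s['position'],s['force'],s['wrist_torque'],s['gripper_width'])
d=arm.camera('side'); cv2.imwrite('pics/d12.png',cv2.resize(d[90:210,270:400],None,fx=5,fy=5,interpolation=cv2.INTER_CUBIC))
d=arm.camera('wrist'); cv2.imwrite('pics/w12.png',d[150:,150:500])
np.savez('w12.npz',**arm.calibration('wrist'))
d=arm.camera('scene'); cv2.imwrite('pics/s12.png',d)
E
```

```text
[ 0.49184763 -0.16085749  0.08958357] [ 1.38462284 -0.48878142 -0.64405609] [-0.04550456  0.05644951 -0.03721108] 0.6394182810423948
```

View pics/d12.png

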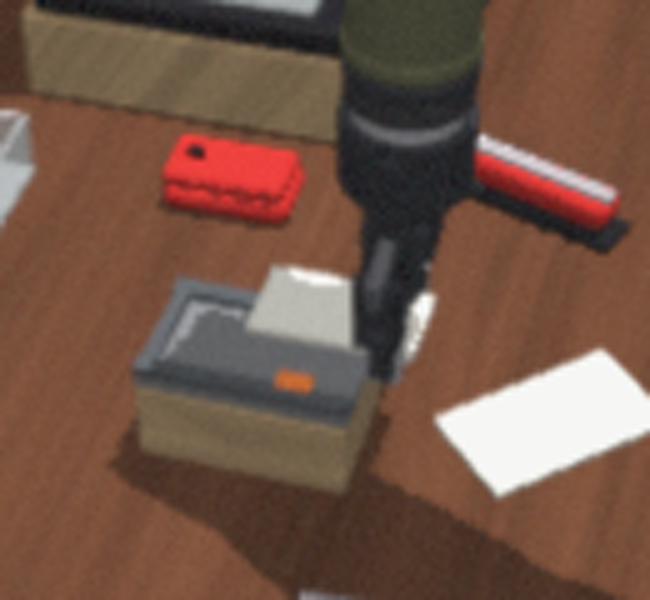

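View pics/w12.png

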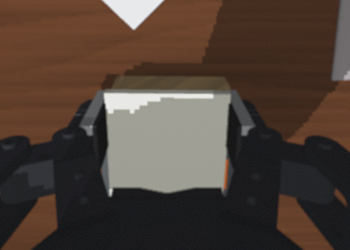

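View pics/s12.png

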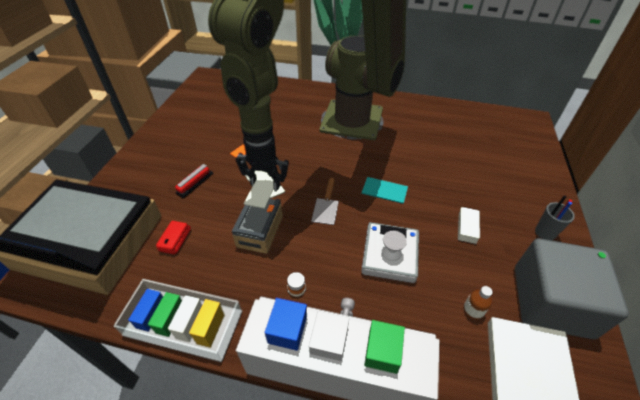

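>>> servo_tool --steps '[[[0,0,-1,0,0,0,0.4],[0,0,-2.5,0,0,0,0.4],[0.3,0.1,-4,0,0,0,0.4],[1,0.3,-5.3,0,0,0,0.4],[2.2,0.5,-6,0,0,0,0.4],[4,1,-6,0,0,0,0.4],[6.3,1.4,-6,0,0,0,0.4],[8.8,1.8,-6,0,0,0,0.4],[11.4,2.2,-6,0,0,0,0.4],[14,2.7,-6,0,0,0,0.4],[16.7,3.2,-6,0,0,0,0.4],[19.4,3.7,-6,0,0,0,0.4],[22.1,4.2,-6,0,0,0,0.4],[24.8,4.7,-6,0,0,0,0.4],[27.4,5.2,-6,0,0,0,0.4],[30,5.7,-6,0,0,0,0.4],[32.3,6,-6,0,0,0,0.4],[34,6.3,-6,0,0,0,0.4],[35.3,6.5,-6,0,0,0,0.4],[36,6.5,-6,0,0,0,0.4]]]'

```text
clock: 16.95
position: [0.5558, 0.2006, 0.1478]
tool_rot: [0.001, 0.706, 0.708, -0.0]
force: [-0.5, 0.1, -0.1]
gripper_width: 0.64
```

>>> servo_tool --steps '[[[0,0,0,0,0,0,0.4],[0,0,0,0,0,0,0.4]]]'

```text
clock: 17.15
position: [0.5555, 0.2001, 0.1477]
tool_rot: [0.001, 0.707, 0.708, -0.001]
force: [-0.4, 0.1, 0.3]
gripper_width: 0.636
```

```bash
python3 - <<'E'
from bench import arm
from h import *
s=arm.state(); print(s['position'],s['force'],s['wrist_torque'],s['gripper_width'])
goto(s,[.5566,.2,.15],0)
for n,b in (('side',(230,180,340,290)),('scene',(340,170,450,280))):
    d=arm.camera(n); cv2.imwrite(f'pics/{n}13.png',d); x0,y0,x1,y1=b
    cv2.imwrite(f'pics/{n}13c.png',cv2.resize(d[y0:y1,x0:x1],None,fx=5,fy=5,interpolation=cv2.INTER_CUBIC))
np.savez('w13.npz',**arm.calibration('wrist'))
d=arm.camera('wrist'); cv2.imwrite('pics/w13.png',d)
E
```

```text
[0.55554226 0.20009973 0.14770454] [-0.39969841  0.09120885  0.26109158] [ 0.00149638  0.0332538  -0.02358277] 0.6364055714440587
shift cm [-0.01  0.11 -0.23] rotvec deg [0.05 0.16 0.08]
```

View pics/side13c.png

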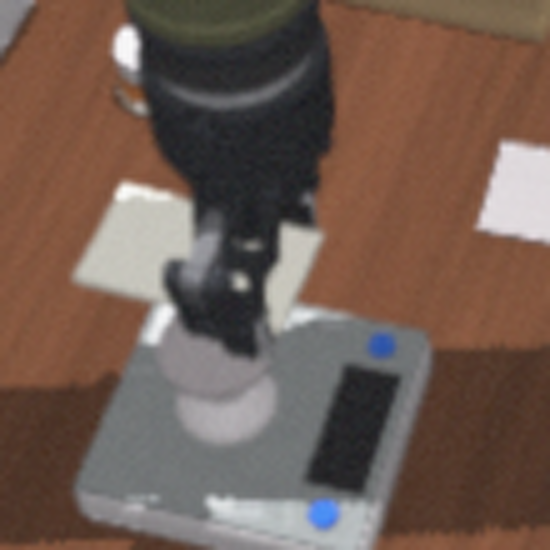

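View pics/scene13c.png

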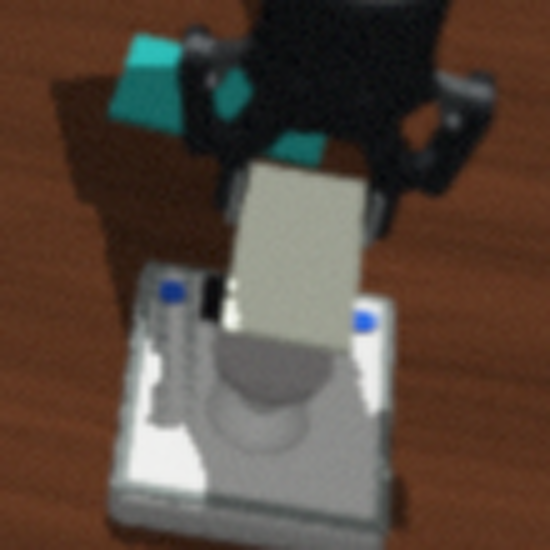

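View pics/w13.png

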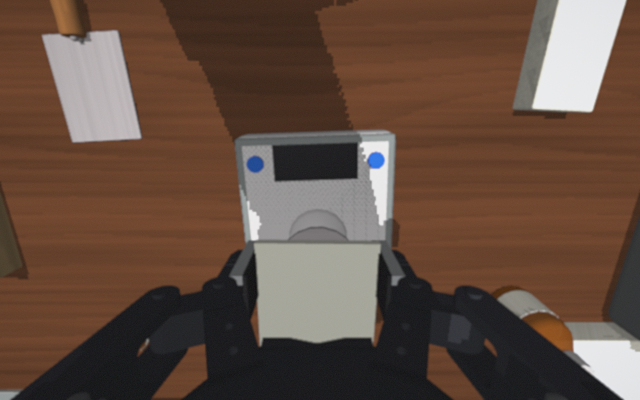

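```bash
python3 - <<'E'
from bench import arm
from h import *
C={n:arm.calibration(n) for n in ["scene","side"]}; C['w']=dict(np.load('w13.npz'))
r=lambda n,x,y:ray(C[n],{'side':230,'scene':340}[n]+(x+.5)/5-.5,{'side':180,'scene':170}[n]+(y+.5)/5-.5)
for k,a,b in (('RR',(120,182),(222,330)),('RL',(72,280),(350,350)),('FR',(323,235),(250,163))):
    x,e=tri([r('side',*a),r('scene',*b)]); print(k,x.round(4),np.round(e,1))
for rr,z in ((.029,.09),(.029,.086),(.026,.062),(.026,.04)):
    print(rr,z,[proj(C['w'],[.59-rr*np.cos(t),.2+rr*np.sin(t),z]).round(0) for t in (-.8,0,.8)])
for u,v in ((255,163.5),(376,160)): print('button',plane(C['w'],u,v,.0405).round(4))
# slab front edge top/bottom in wrist
for z in (.1585,.1605,.1627,.1645): print(z,plane(C['w'],253,240,z).round(4),plane(C['w'],380,241,z).round(4))
im=cv2.imread('pics/w13.png')
cv2.imwrite('pics/w13c.png',cv2.resize(im[120:360,220:420],None,fx=3,fy=2.5,interpolation=cv2.INTER_CUBIC))
E
```

```text
RR [0.6407 0.1711 0.163 ] [1.2 1.2]
RL [0.639  0.2275 0.1624] [0.2 0.2]
FR [0.5387 0.1731 0.1627] [0.9 0.9]
0.029 0.09 [array([288., 239.]), array([317., 228.]), array([347., 239.])]
0.029 0.086 [array([288., 237.]), array([317., 226.]), array([346., 237.])]
0.026 0.062 [array([294., 227.]), array([317., 218.]), array([340., 227.])]
0.026 0.04 [array([296., 218.]), array([317., 209.]), array([339., 218.])]
button [0.5244 0.1489 0.0405]
button [0.5215 0.2482 0.0405]
0.1585 [0.5392 0.171  0.1585] [0.5396 0.2287 0.1585]
0.1605 [0.5383 0.1715 0.1605] [0.5387 0.2282 0.1605]
0.1627 [0.5373 0.172  0.1627] [0.5377 0.2277 0.1627]
0.1645 [0.5365 0.1724 0.1645] [0.5369 0.2273 0.1645]
```

View pics/w13c.png

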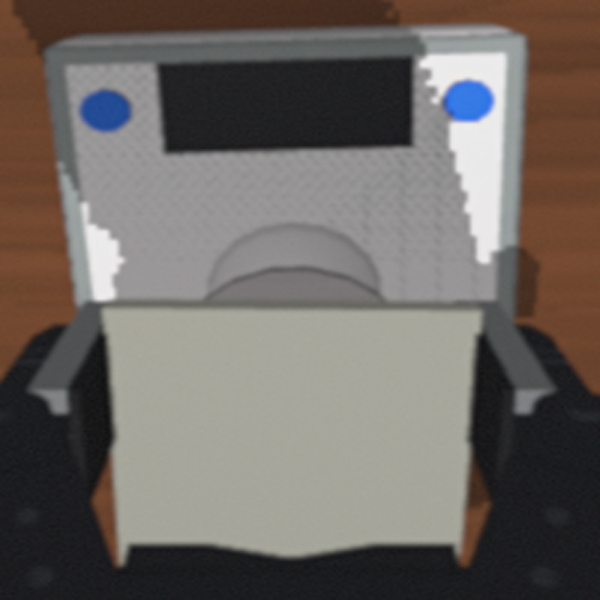

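>>> servo_tool --steps '[[[0.03,0.08,0.8,0,0,0,0.4],[0.05,0.15,2,0,0,0,0.4],[0.05,0.15,3.2,0,0,0,0.4],[0.05,0.15,4.2,0,0,0,0.4],[0.05,0.15,5.1,0,0,0,0.4],[0.05,0.15,5.7,0,0,0,0.4],[0.05,0.15,6.1,0,0,0,0.4],[0.05,0.15,6.3,0,0,0,0.4],[0.05,0.15,6.3,0,0,0,0.4],[0.05,0.15,6.3,0,0,0,0.4]]]'

```text
clock: 18.3
position: [0.5576, 0.2003, 0.0852]
tool_rot: [0.002, 0.707, 0.707, -0.0]
force: [-0.2, 0.1, 0.2]
gripper_width: 0.637
```

```bash
cat > l2.py <<'E'
import sys
from bench import arm
from h import *
k=sys.argv[1]
s=arm.state(); print(s['position'],s['force'],s['wrist_torque'],s['gripper_width'])
goto(s,[.557,.2006,.079],0)
F=[s['force']]
ims=[]
for n,b in (('side',(230,200,340,290)),('scene',(340,190,450,280))):
    d=arm.camera(n); F.append(arm.state()['force']); cv2.imwrite(f'pics/{n}{k}.png',d); x0,y0,x1,y1=b
    ims.append(cv2.resize(d[y0:y1,x0:x1],None,fx=3.6,fy=5,interpolation=cv2.INTER_CUBIC))
cv2.imwrite(f'pics/both{k}.png',np.hstack(ims))
print(np.mean(F,0))
E
python3 l2.py 14
```

```text
[0.55755702 0.20025894 0.08524133] [-0.23563659  0.14999169  0.23698593] [-0.05401537  0.04670883  0.0635912 ] 0.6374725062461608
shift cm [ 0.04 -0.06  0.62] rotvec deg [0.11 0.13 0.04]
[-0.22494554  0.09144479 -0.31232983]
```

View pics/both14.png

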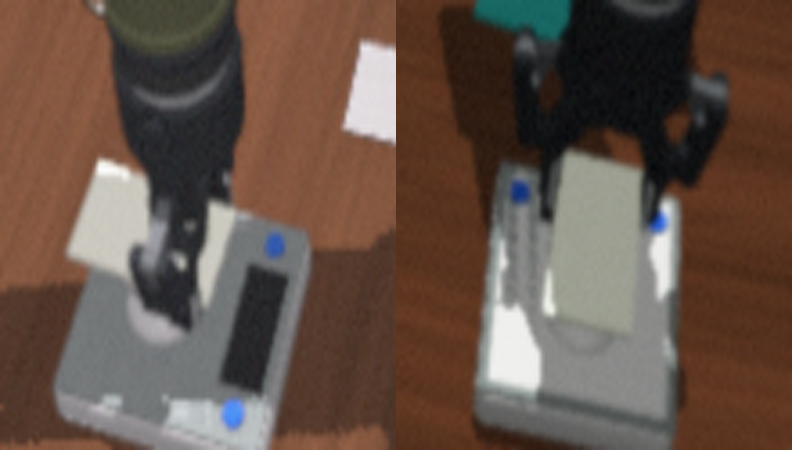

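>>> servo_tool --steps '[[[0,-0.05,0.15,0.1,0.1,0,0.4],[0,-0.05,0.3,0.1,0.1,0,0.4],[0,-0.05,0.4,0.1,0.1,0,0.4],[0,-0.05,0.4,0.1,0.1,0,0.4]]]'

```text
clock: 18.8
position: [0.5569, 0.2001, 0.0811]
tool_rot: [0.0, 0.707, 0.707, -0.0]
force: [-0.8, -0.0, -0.5]
gripper_width: 0.64
```

>>> servo_tool --steps '[[[0,0,0.05,0,0,0,0.4],[0,0,0.1,0,0,0,0.4],[0,0,0.1,0,0,0,0.4]]]'

```text
clock: 19.1
position: [0.5569, 0.2001, 0.08]
tool_rot: [0.0, 0.707, 0.707, -0.0]
force: [-0.3, 0.1, -1.0]
gripper_width: 0.641
```

>>> servo_tool --steps '[[[0,0,0.05,0,0,0,0.4],[0,0,0.1,0,0,0,0.4],[0,0,0.1,0,0,0,0.4]]]'

```text
clock: 19.4
position: [0.5568, 0.2001, 0.0789]
tool_rot: [0.0, 0.707, 0.707, -0.0]
force: [-0.2, 0.1, 0.2]
gripper_width: 0.642
```

>>> servo_tool --steps '[[[0,0,0.05,0,0,0,0.4],[0,0,0.1,0,0,0,0.4],[0,0,0.1,0,0,0,0.4]]]'

```text
clock: 19.7
position: [0.5569, 0.2001, 0.0779]
tool_rot: [0.0, 0.707, 0.707, -0.0]
force: [0.3, -0.1, 0.5]
gripper_width: 0.643
```

>>> servo_tool --steps '[[[0,0,0.05,0,0,0,0.4],[0,0,0.05,0,0,0,0.4]]]'

```text
clock: 19.9
position: [0.557, 0.2001, 0.0775]
tool_rot: [0.0, 0.707, 0.707, -0.0]
force: [-0.3, 0.3, 0.5]
gripper_width: 0.64
```

```bash
python3 l2.py 15
```

```text
[0.5569707  0.2001478  0.07751112] [-0.34150766  0.30420738  0.52430402] [-0.04253755 -0.00494603  0.00514654] 0.6402075689270861
shift cm [ 0.05  0.   -0.15] rotvec deg [-0.    0.04  0.04]
[0.04496143 0.12734104 0.52640401]
```

View pics/both15.png

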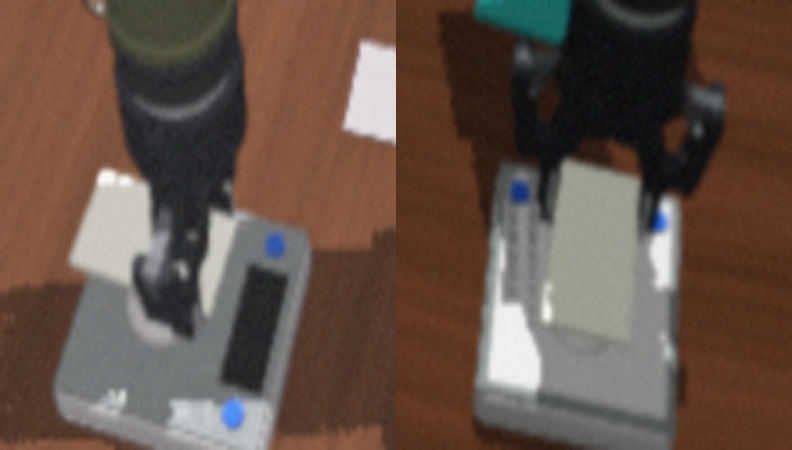

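>>> servo_tool --steps '[[[0,0,0.05,0,0,0,0.4],[0,0,0.05,0,0,0,0.4]]]'

```text
clock: 20.2
position: [0.557, 0.2002, 0.0771]
tool_rot: [0.0, 0.707, 0.707, -0.0]
force: [-0.9, 0.4, 1.1]
gripper_width: 0.642
```

>>> servo_tool --steps '[[[0,0,0.05,0,0,0,0.4],[0,0,0.05,0,0,0,0.4]]]'

```text
clock: 20.4
position: [0.557, 0.2002, 0.0766]
tool_rot: [0.0, 0.707, 0.707, -0.0]
force: [-0.7, -0.6, 1.7]
gripper_width: 0.637
```

```bash
python3 l2.py 16
```

```text
[0.55701896 0.20016981 0.07661442] [-0.6520712  -0.56670605  1.72042076] [-0.05457902  0.07293498  0.00249873] 0.6374827858019951
shift cm [ 0.04 -0.   -0.24] rotvec deg [0.01 0.04 0.04]
[-0.94752024 -0.39156393  1.42497212]
```

>>> servo_tool --steps '[[[0,0,-0.05,0,0,0,0.4],[0,0,-0.05,0,0,0,0.4],[0,0,-0.05,0,0,0,0.66],[0,0,-0.05,0,0,0,0.68],[0,0,-0.05,0,0,0,0.72],[0,0,-0.05,0,0,0,0.8],[0,0,-0.05,0,0,0,0.9],[0,0,-0.05,0,0,0,0.95],[0,0,-0.05,0,0,0,0.95]]]'

```text
clock: 21.4
position: [0.5571, 0.2002, 0.0771]
tool_rot: [0.0, 0.707, 0.707, -0.0]
force: [-0.1, -0.5, -0.8]
gripper_width: 0.95
```

```bash
python3 l2.py 17; python3 - <<'E'
from bench import arm
import cv2
cv2.imwrite('pics/w17.png',arm.camera('wrist'))
E
```

```text
[0.55706804 0.20017735 0.07713237] [-0.14210179 -0.50336729 -0.77435433] [ 0.00980789 -0.00667968 -0.02663638] 0.9503849572570849
shift cm [ 0.04 -0.01 -0.19] rotvec deg [0.01 0.04 0.04]
[ 0.18740141 -0.20629407 -0.45218942]
```

View pics/both17.png

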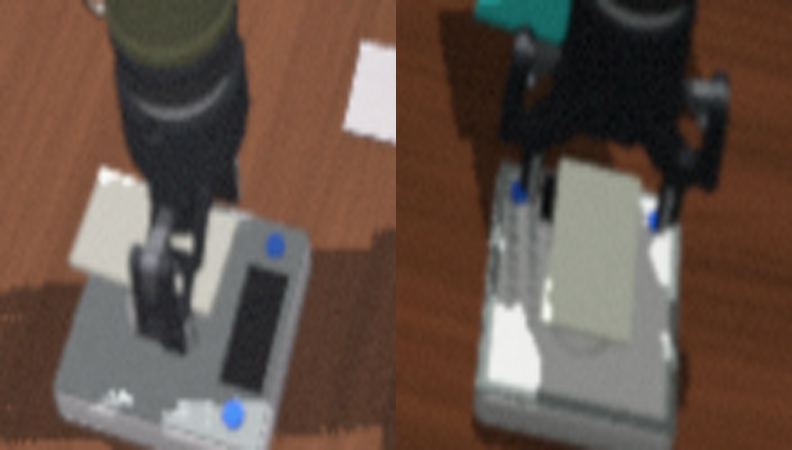

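View pics/w17.png

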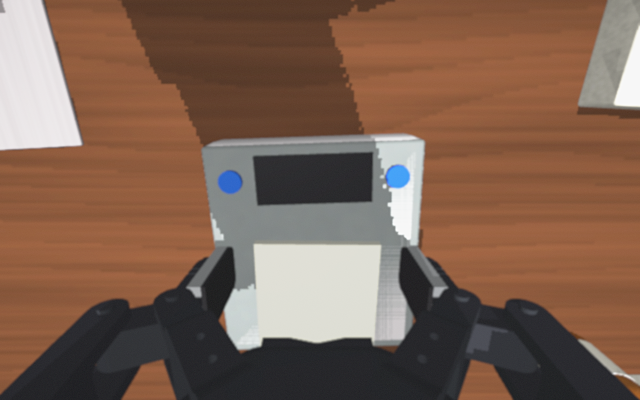

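Released and lying flat. Straight up and clear.

>>> servo_tool --steps '[[[0,0,-0.4,0,0,0,0.95],[0,0,-1.2,0,0,0,0.95],[0,0,-2.4,0,0,0,0.95],[0,0,-4,0,0,0,0.95],[0,0,-6,0,0,0,0.95],[0,-1,-8,0,0,0,0.95],[0,-3,-10,0,0,0,0.95],[0,-6,-12,0,0,0,0.95],[0,-9,-13,0,0,0,0.95],[0,-11,-13,0,0,0,0.95],[0,-12,-13,0,0,0,0.95],[0,-12,-13,0,0,0,0.95]]]'

```text
clock: 22.75
position: [0.4362, 0.2002, 0.208]
tool_rot: [0.001, 0.707, 0.708, 0.0]
force: [0.8, 0.1, -0.1]
gripper_width: 0.953
```

```bash
python3 l2.py 18; python3 - <<'E'
from bench import arm
from h import *
c=arm.calibration('wrist'); np.savez('w18.npz',**c)
im=arm.camera('wrist'); cv2.imwrite('pics/w18.png',im)
E
```

```text
[0.43624072 0.20017288 0.20797155] [ 0.79335879  0.09996002 -0.08381363] [-0.02732537 -0.05430216 -0.00053315] 0.9525707469290292
shift cm [ 0.03 12.06 12.91] rotvec deg [0.06 0.02 0.08]
[ 0.43833133  0.19530828 -0.05226995]
```

View pics/both18.png

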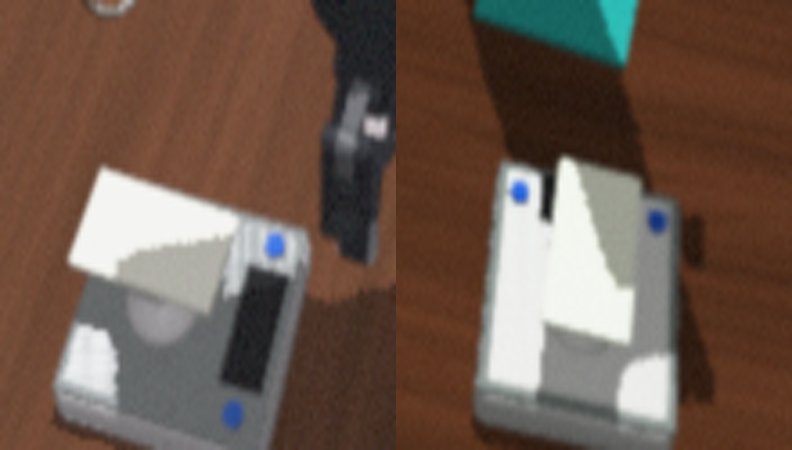

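View pics/w18.png

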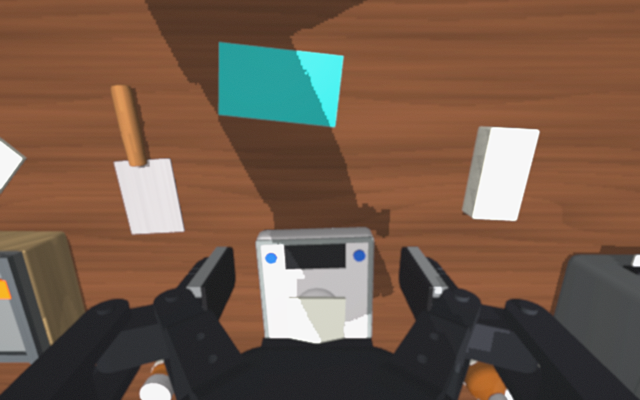

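View pics/scene18.png

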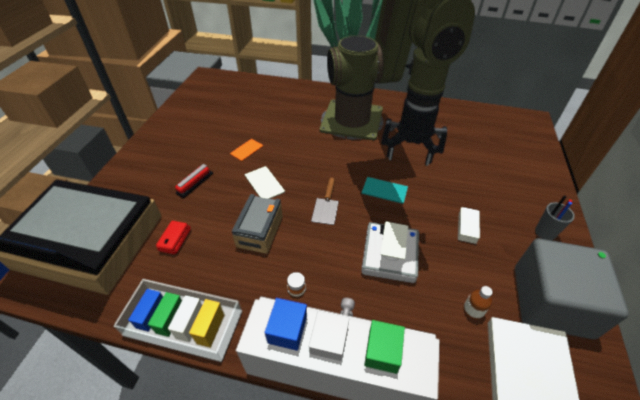

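```bash
python3 - <<'E'
from bench import arm
from h import *
C={n:arm.calibration(n) for n in ["scene","side"]}
O={'side':(230,200),'scene':(340,190)}
r=lambda n,x,y:ray(C[n],O[n][0]+(x+.5)/3.6-.5,O[n][1]+(y+.5)/5-.5)
P=[]
for k,a,b in (('RR',(101,167),(147,325)),('RL',(68,262),(233,345)),('FR',(241,222),(168,157)),('FL',(210,313),(245,180))):
    x,e=tri([r('side',*a),r('scene',*b)]); P.append(x);print(k,x.round(4),np.round(e,1))
print(np.mean(P,0))
a=cv2.imread('pics/scene0.png').astype(int);b=cv2.imread('pics/scene18.png').astype(int)
d=(abs(a-b).max(2)>40).astype(np.uint8); n,_,st,_=cv2.connectedComponentsWithStats(d)
print([list(s) for s in st[1:] if s[4]>15])
E
```

```text
RR [0.6421 0.1717 0.0935] [2.5 2.5]
RL [0.6411 0.228  0.093 ] [1.1 1.1]
FR [0.538  0.1744 0.0931] [1.7 1.7]
FL [0.5405 0.2282 0.093 ] [1.6 1.6]
[0.59041471 0.20055112 0.09316418]
[[np.int32(291), np.int32(0), np.int32(41), np.int32(51), np.int32(1397)], [np.int32(332), np.int32(0), np.int32(3), np.int32(12), np.int32(25)], [np.int32(339), np.int32(0), np.int32(11), np.int32(27), np.int32(184)], [np.int32(380), np.int32(0), np.int32(4), np.int32(18), np.int32(30)], [np.int32(411), np.int32(0), np.int32(20), np.int32(10), np.int32(146)], [np.int32(431), np.int32(0), np.int32(25), np.int32(13), np.int32(232)], [np.int32(455), np.int32(0), np.int32(20), np.int32(15), np.int32(212)], [np.int32(377), np.int32(21), np.int32(5), np.int32(14), np.int32(41)], [np.int32(331), np.int32(48), np.int32(14), np.int32(14), np.int32(98)], [np.int32(373), np.int32(52), np.int32(5), np.int32(8), np.int32(20)], [np.int32(302), np.int32(54), np.int32(34), np.int32(121), np.int32(2534)], [np.int32(395), np.int32(91), np.int32(52), np.int32(87), np.int32(2270)], [np.int32(371), np.int32(112), np.int32(20), np.int32(10), np.int32(79)], [np.int32(368), np.int32(134), np.int32(8), np.int32(3), np.int32(21)], [np.int32(333), np.int32(136), np.int32(9), np.int32(3), np.int32(18)], [np.int32(372), np.int32(141), np.int32(11), np.int32(17), np.int32(102)], [np.int32(389), np.int32(148), np.int32(4), np.int32(11), np.int32(21)], [np.int32(348), np.int32(161), np.int32(23), np.int32(7), np.int32(85)], [np.int32(305), np.int32(165), np.int32(58), np.int32(127), np.int32(3181)], [np.int32(392), np.int32(181), np.int32(7), np.int32(10), np.int32(38)], [np.int32(366), np.int32(191), np.int32(36), np.int32(11), np.int32(147)], [np.int32(365), np.int32(197), np.int32(63), np.int32(77), np.int32(1911)], [np.int32(238), np.int32(200), np.int32(34), np.int32(33), np.int32(689)]]
```

```bash
python3 - <<'E'
from bench import arm
print(arm.sign_off())
E
```

```text
the job is handed in; nothing more can be done
None
```

The slab is lying flat and centred on the balance pan. I handed the job in at about 23 s of the 72 s allowed, with the gripper open and clear.

**Sliding:** I pressed on the slab with the shut fingertips and slid it out about 54 mm. The readings at the end of each move were 6 to 10 N, below the 10 N asked for at first, but the slab moved with the finger without slipping. I lifted off at about 34 mm overhang, and it lay steady for about 2 s.

**Pinching:** I gripped it by its long sides at 30 N, then 40 N for the lift. While the jaws closed they pushed down on the overhang with about 4.6 N. It stayed flat, and the push went away when I lifted.

**Laying down:** I lowered it until the reading was about 1.7 N, roughly 2 N on the pan and far from the 6 N that reaches its stop. I then eased up about 0.5 mm and let go.

**Last checks:**
- **Centring:** the slab's middle measured (0.5904, 0.2005) against the pan at (0.590, 0.200).
- **Flatness:** the four corner heights agreed within 0.5 mm. The sight lines behind these measurements missed each other by up to 2.5 mm, so both figures are only that good.
- **Bystanders:** comparing the scene camera's first and last pictures showed no change at the jar, bottle, carton, stapler or mouse. The arm's changing shadow overlapped the spatula there, but by eye it looks unmoved.
- **Not measured:** the forces between readings and the pan's actual travel.

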